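# Weigh two sample capsules and load the heavier

### The arm

A 6-joint arm with a two-finger parallel gripper is mounted at the origin on the work surface. World frame = base frame: x ahead of the robot, y to its left, z up, the work surface at z = 0. Lengths are in m, angles in rad, forces in N, time in s.
With the tool pointing down it reaches from about 0.4 to 0.925 m from the base axis. Payload 3.4 kg.
Tool frame: the origin (TCP) lies on the centre line of the jaws, within the pads' length; the fingertips stand 19 mm ahead of it and the grasp point (between the pads) is the TCP (finger_overhang is the distance from the TCP to the fingertips, in m); z points along the fingers, y is the direction in which the jaws open and shut (so a half turn about z gives the same grasp; the last joint's range is limited). The gripper opens to 85 mm and grips with 20 to 120 N. Pads are 22 mm wide; open, the fingers measure 114 mm over their backs; the gripper's body (76 mm by 85 mm) begins 54 mm behind the grasp point. The pads swing forward as they close: fully open they stand 13 mm farther back than shut.
Start: joints at [1.212, 0.307, 1.506, -0, 1.328, -0.073], TCP at [0.162, 0.552, 0.25] pointing down, gripper open.
Joint ranges: [-3.12, 3.12], [-1.05, 2.28], [0.14, 2.33], [-1.42, 4.57], [0.1, 2.73], [-2.68, 2.68]. Speed limits (rad/s): [2.57, 2.57, 3.14, 3.14, 3.14, 3.14].

### API

Orientations are given as a rotation vector (axis times angle).
In Python, from bench import * gives the robot as it stands.
- The arm moves only by the tool servo_tool, never from a script. Its argument "deltas" is a list of rows, each a list of 2 entries, a list of its own where there are three numbers: the shift along the tool's x, y, z in m, then the turn about the tool's z in degrees. In form: [[[x, y, z], yaw], ...]. A call has 1 to 10 rows; each row shifts and turns the commanded pose from where the row before left it, along the tool's axes as they then stand; what a row does not reach is not made up. A row lasts 1/8 s, in which the tool goes at most 62.5 mm and 10.7 degrees, less where a joint would pass 70% of its speed; a pose out of reach is approached as far as the arm can. A call with a gripper value outside its range is refused whole. "gripper" is the opening, from -1 (shut) to 1 (fully open), set as the call begins (left out, the last holds). The fingers move at their own pace and stop on an object; "squeeze" is the grip in N (left out, the last holds). Time passes only in rows, so rows that do not move let the fingers close. It gives the time, the measured TCP pose, the force and the opening at its end, in the units of the state.
- observe(): the state, without advancing time (a new reading comes with each control period).
- camera(name): name is "scene" or "side" or "wrist"; returns the picture (400x640x3 uint8, red, green, blue); there is no depth.
- camera_params(name): a dict with "fx", "fy", "cx", "cy" (pixels), "k1" (the pictures are not rectified: a ray, as slopes to the right and down, at radius r is drawn at 1 + k1 r^2 times it, then the intrinsics apply), "extrinsics" (4x4, takes a point from camera to world coordinates); the wrist camera has in their place "hand_eye" (4x4, takes a point from camera to tool coordinates, whose origin is the TCP and whose axes are the flange's). Camera axes: x right, y down, z forward; pixel columns grow to the right and rows downward; lengths in m; the calibration is good to about 2 mm. A picture is of the moment at which its call begins: read the wrist's pose just before it. camera_params takes no time and is no camera call.
- sign_off(): hands the job in, once; it reports no verdict.
The state is a dict: "clock": time; "joints": joint angles; "qd": joint speeds; "joint_torque": joint torques, N m; "position": TCP position; "eef_rot": TCP orientation; "contact_force": force on the tool from outside, world axes, zero at the start; "moment": the same for the moment, N m; "gripper_width": opening from 0.0 (shut) to 1.0 (fully open).
Only numpy, scipy, OpenCV 4.12 (cv2) and the standard library are available. Lean on these libraries where they do the work, as an engineer would, in place of code of your own. Each camera call takes 0.05 s, during which the arm holds its last target.

### The job

Compare the two blue-capped sample capsules on the pivot balance: stand one in each pan, gently, let go of both and let the beam come to rest. Take the capsule on the side that drops and push it down into the well of the grey loading block, past the spring clip, until it bears firmly on the sprung stop hidden inside: about 10 N on the stop itself for half a second, never 20 N. Let go and leave it standing on the stop, leave the lighter capsule standing in its pan, and do not disturb anything else.

Things in the scene. Friction and masses are not known exactly. Their poses are not given: they have to be found in the camera images.
- capsule_1_mid (a point): sealed sample capsule, a plain white cylinder with a blue screw cap: 28 mm across all the way up (the cap is flush), 90 mm tall, its lowest 3 mm chamfered to 22 mm across, 45 to 125 g. The two capsules look alike; they differ only in weight, by 40 g or more. The point given is the centre, 45 mm above its foot; its z axis runs up along the capsule. It starts upright on the bench. Gripped about 20 mm below the top it leaves room for the fingers above pan and block
- capsule_2_mid (a point): sealed sample capsule, a plain white cylinder with a blue screw cap: 28 mm across all the way up (the cap is flush), 90 mm tall, its lowest 3 mm chamfered to 22 mm across, 45 to 125 g. The two capsules look alike; they differ only in weight, by 40 g or more. The point given is the centre, 45 mm above its foot; its z axis runs up along the capsule. It starts upright on the bench. Gripped about 20 mm below the top it leaves room for the fingers above pan and block
- capsule_1: the same capsule as capsule_1_mid; the point given is the centre of its foot
- capsule_2: the same capsule as capsule_2_mid; the point given is the centre of its foot
- balance: pivot balance on a blue base 100 x 150 mm, 18 mm high, fixed to the bench; the origin is the centre of its underside, its y axis runs along the beam. The pivot is 75 mm above the bench; the beam carries a round steel pan at each end, 100 mm from the pivot. It is delicate: anything that loads it with more than 15 N damages it
- beam (a joint): tilt of the balance beam, rad: 0 level, positive with the right (-y of the balance) pan down, negative with the left (+y) down; stops at +-0.16. Spring-centred (0.6 N m per rad): level when empty, the lighter capsule alone tips it 0.08 to 0.1, the heavier alone to the stop, both together 0.06 to 0.12 to the heavier side. Damped, settles in about a second; a pan moves up or down by up to 16 mm
- pan_left (a point): centre of the inner floor of the left (+y of the balance) pan; the pan is a straight-sided cup 42 mm across inside, 48 mm outside, with a rim 14 mm above the floor; a parallel linkage keeps it level at every tilt; its floor is 84 mm above the bench when the beam is level; z axis up
- pan_right (a point): the same for the right (-y) pan
- block: grey loading block, 90 x 90 mm, 60 mm high, fixed to the bench, with a round upright well 30 mm across in the middle of its top, mouth chamfered 3 mm; the origin is the centre of its underside. A brass spring clip in the well's -x wall (block axes), 14 mm down, sticks 3.5 mm into the well and presses on the capsule with about 5 N: the capsule does not fall in by its own weight but must be pushed in against a few newtons of drag, felt while it moves
- stop: the depth stop of the well: the point given is the centre of the well's mouth, level with the block's top (z axis up). The orange stop pad itself, 25 mm across, lies somewhere 22 to 38 mm below the mouth, set differently each time and not measured. It is sprung: it gives 1 mm for each 9 N, at most 4 mm. More than 20 N on it damages it
- jar_1: specimen jar with a red lid, 54 mm across, 65 mm tall; a bystander, loose; origin at the centre of its underside
- jar_2: specimen jar with a red lid, 54 mm across, 65 mm tall; a bystander, loose; origin at the centre of its underside
- tube_rack: yellow microtube rack, 90 x 130 mm, 35 mm tall; a bystander, loose; origin at the centre of its underside
- tip_box: green tip box with a clear lid, 80 x 115 mm, 52 mm tall; a bystander, loose; origin at the centre of its underside
- tweezers: steel tweezers lying flat, 105 mm long, 6 mm high; a bystander, loose; origin at the centre of its underside
- cap_dish: flat black dish with blue spare caps, 70 x 50 mm, 15 mm high; a bystander, loose; origin at the centre of its underside
Mind the look-alikes: they are no part of the job. Leave any turquoise look-alike of the capsule_1 alone.

How it is judged:
On the way, in this order (a step that is already met when the one before it is completed fails the run):
1. the capsules stand in opposite pans, let go, and the beam rests tipped (((horizontal distance between capsule_1_mid and pan_left below 0.016 m and z of capsule_1_mid in the frame of pan_left between 0.035 and 0.055 m and angle between each of capsule_1_mid, capsule_2_mid's own z axis and vertical below 0.25 rad and horizontal distance between capsule_2_mid and pan_right below 0.016 m and z of capsule_2_mid in the frame of pan_right between 0.035 and 0.055 m) or (horizontal distance between capsule_1_mid and pan_right below 0.016 m and z of capsule_1_mid in the frame of pan_right between 0.035 and 0.055 m and angle between each of capsule_1_mid, capsule_2_mid's own z axis and vertical below 0.25 rad and horizontal distance between capsule_2_mid and pan_left below 0.016 m and z of capsule_2_mid in the frame of pan_left between 0.035 and 0.055 m)) and (value of joint beam above 0.035 rad or value of joint beam below -0.035 rad) and velocity of joint beam between -0.05 and 0.05 rad/s and contact force between the fingers and capsule_1 below 0.1 N and contact force between the fingers and capsule_2 below 0.1 N and contact force between the fingers and balance below 0.1 N), for 0.4 s.
2. a capsule is in the well, pressed onto the stop with more than 5 N for 0.2 s (((contact force between capsule_1 and stop above 5 N and z of capsule_1_mid in the frame of stop below 0.025 m and horizontal distance between capsule_1_mid and stop below 0.004 m) or (contact force between capsule_2 and stop above 5 N and z of capsule_2_mid in the frame of stop below 0.025 m and horizontal distance between capsule_2_mid and stop below 0.004 m))), for 0.2 s.
At the end, for the whole second after the job is handed in: One capsule stands upright in the well (0.12 rad), on the stop, foot 20 mm or more below the mouth, within 4 mm of its axis; the other, the lighter, stands in a pan (16 mm of its centre, 0.25 rad), the beam tipped less than 0.125 rad, as the lighter alone tips it; all let go and at rest (((contact force between capsule_1 and stop above 0.1 N and z of capsule_1_mid in the frame of stop below 0.025 m and horizontal distance between capsule_1_mid and stop below 0.004 m and angle between capsule_1_mid's own z axis and vertical below 0.12 rad and ((horizontal distance between capsule_2_mid and pan_left below 0.016 m and z of capsule_2_mid in the frame of pan_left between 0.035 and 0.055 m and angle between capsule_2_mid's own z axis and vertical below 0.25 rad) or (horizontal distance between capsule_2_mid and pan_right below 0.016 m and z of capsule_2_mid in the frame of pan_right between 0.035 and 0.055 m and angle between capsule_2_mid's own z axis and vertical below 0.25 rad)) and linear speed of each of capsule_1, capsule_2 below 0.02 m/s) or (contact force between capsule_2 and stop above 0.1 N and z of capsule_2_mid in the frame of stop below 0.025 m and horizontal distance between capsule_2_mid and stop below 0.004 m and angle between capsule_2_mid's own z axis and vertical below 0.12 rad and ((horizontal distance between capsule_1_mid and pan_left below 0.016 m and z of capsule_1_mid in the frame of pan_left between 0.035 and 0.055 m and angle between capsule_1_mid's own z axis and vertical below 0.25 rad) or (horizontal distance between capsule_1_mid and pan_right below 0.016 m and z of capsule_1_mid in the frame of pan_right between 0.035 and 0.055 m and angle between capsule_1_mid's own z axis and vertical below 0.25 rad)) and linear speed of each of capsule_2, capsule_1 below 0.02 m/s)) and value of joint beam between -0.125 and 0.125 rad and velocity of joint beam between -0.05 and 0.05 rad/s and contact force between the fingers and capsule_1 below 0.1 N and contact force between the fingers and capsule_2 below 0.1 N and contact force between the fingers and balance below 0.1 N); the robot touches nothing.
It fails at once if the stop is loaded with 20 N or more (contact force between any of capsule_1, capsule_2 and stop above 20 N).
It fails at once if the balance is loaded with more than 15 N (contact force between balance and anything else above 15 N).
It fails at once if a bystander is moved by more than 20 mm (distance of any of jar_1, jar_2, tube_rack, tip_box, tweezers, cap_dish from where it was at the start of the episode above 0.02 m).
It also fails if it takes over 72 s, if anything falls off the work surface, if the arm or the gripper's body presses on something with over 40 N, if the wrist force passes 120 N, or if a joint passes its speed limit or range.

## Working session

There is one attempt and no reset: what is moved stays moved. The work goes in short steps, Python scripts to look and compute and a tool call to move; the robot and the scene stay as the last step left them, time stands still between calls to the robot, and variables do not carry over. Pictures are saved under pics/ and viewed, and the job is handed in when it is done.

Besides the shell and the picture viewer there is one more tool, called in YAML: its name, and indented under it one key for each argument. servo_tool: Moves the arm, as the interface text tells. Its arguments: {"type":"object","properties":{"deltas":{"type":"array"},"gripper":{"type":"number"},"squeeze":{"type":"number"}},"required":["deltas"]}

```bash
mkdir -p pics; ls
python3 - <<'E'
from bench import *
import cv2
s=observe();print(s)
for n in("scene","side","wrist"):
    im=camera(n);cv2.imwrite(f"pics/{n}0.png",im[:,:,::-1]);p=camera_params(n);print(n,p)
print(observe()["clock"])
E
```

```text
pics
{'clock': 0.0, 'joints': array([ 1.21149017e+00,  3.07586127e-01,  1.50765906e+00, -3.11985737e-05,
        1.32840274e+00, -7.34884765e-02]), 'qd': array([ 0.00125888,  0.00077794,  0.00086547, -0.00092327, -0.00213762,
       -0.00117472]), 'joint_torque': array([-1.24543960e-03, -4.57555890e+01, -2.51916289e+01, -5.55474685e-05,
        1.33706722e-02,  3.78087790e-06]), 'position': array([0.16191406, 0.55105252, 0.24937889]), 'eef_rot': array([-0.44736419, -3.10915952,  0.00316291]), 'contact_force': array([-0.04676749, -0.01482537,  0.14363808]), 'moment': array([-0.0009598 , -0.013373  , -0.00040795]), 'gripper_width': 1.0037530502408547}
scene {'fx': 464.62823781580033, 'fy': 464.62823781580033, 'cx': 319.93234728948016, 'cy': 202.4483874160874, 'k1': -0.017973356402630432, 'extrinsics': array([[-0.88612407,  0.30667737, -0.34746673,  1.04506191],
       [ 0.46334913,  0.60174259, -0.65054857,  0.84275265],
       [ 0.009577  , -0.73746515, -0.67531728,  0.95476704],
       [ 0.        ,  0.        ,  0.        ,  1.        ]])}
side {'fx': 425.3137078376874, 'fy': 425.3137078376874, 'cx': 330.1149693137884, 'cy': 197.03709296621935, 'k1': -0.05534935491939766, 'extrinsics': array([[-0.86483285, -0.39728813,  0.306963  ,  0.2590685 ],
       [-0.50192191,  0.6698346 , -0.5471709 ,  0.55994779],
       [ 0.01177007, -0.62728283, -0.77870259,  0.88121019],
       [ 0.        ,  0.        ,  0.        ,  1.        ]])}
wrist {'fx': 346.40670823443594, 'fy': 346.40670823443594, 'cx': 318.9926903679671, 'cy': 197.30069488110541, 'k1': -0.0034321684590086937, 'hand_eye': array([[ 1.05172598e-03, -9.59384838e-01, -2.82098611e-01,
         7.16428480e-02],
       [ 9.99999446e-01,  9.96626777e-04,  3.38806266e-04,
         5.08726674e-04],
       [-4.38985653e-05, -2.82098811e-01,  9.59385355e-01,
        -1.22825158e-01],
       [ 0.00000000e+00,  0.00000000e+00,  0.00000000e+00,
         1.00000000e+00]])}
0.15
```

View pics/scene0.png

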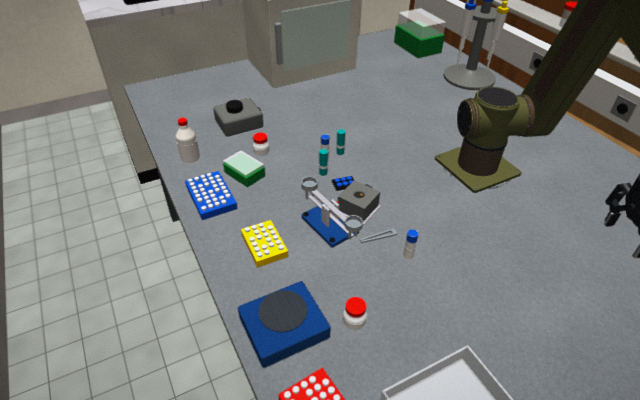

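View pics/side0.png

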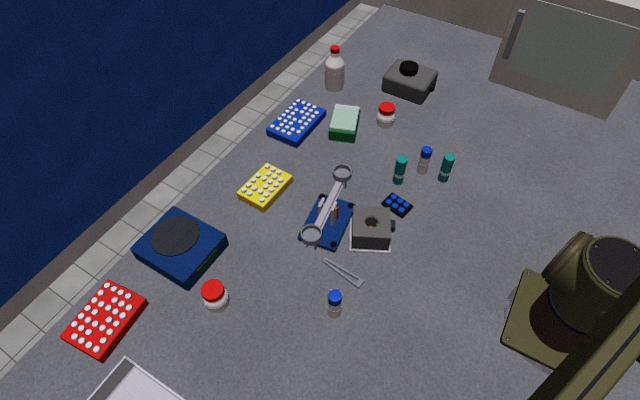

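View pics/wrist0.png

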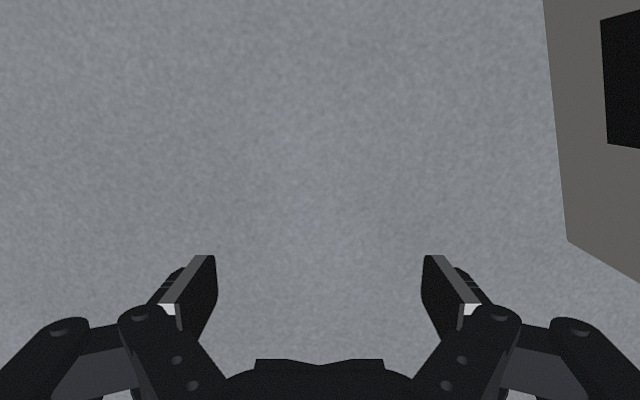

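Scene: blue-capped capsules at about (325,145), between two turquoise ones (341,141) and (323,160), and at (411,240). The balance is at (327,215) and the block at (358,198). I'll zoom in and triangulate.

```bash
cat > h.py <<'E'
from bench import *
import numpy as np, cv2
from scipy.spatial.transform import Rotation as R
def cast(P,uv,T=None):
    K=np.array([[P['fx'],0,P['cx']],[0,P['fy'],P['cy']],[0,0,1.]])
    x=cv2.undistortPoints(np.array([[uv]],float),K,np.array([P['k1'],0,0,0.]))[0,0]
    if T is None:T=P['extrinsics']
    d=T[:3,:3]@np.array([x[0],x[1],1.]);return T[:3,3],d/np.linalg.norm(d)
def plane(P,uv,z,T=None):
    o,d=cast(P,uv,T);return o+d*(z-o[2])/d[2]
def tri(rays):
    A=np.zeros((3,3));b=np.zeros(3)
    for o,d in rays:
        M=np.eye(3)-np.outer(d,d);A+=M;b+=M@o
    p=np.linalg.solve(A,b);return p,[np.linalg.norm(np.cross(p-o,d)) for o,d in rays]
def wristT(s):
    T=np.eye(4);T[:3,:3]=R.from_rotvec(s['eef_rot']).as_matrix();T[:3,3]=s['position'];return T@camera_params('wrist')['hand_eye']
def proj(P,X,T=None):
    if T is None:T=P['extrinsics']
    q=np.linalg.inv(T)@np.append(X,1);x=q[:2]/q[2];x=x*(1+P['k1']*(x@x));return np.array([P['fx']*x[0]+P['cx'],P['fy']*x[1]+P['cy']])
def wcap(name):
    s=observe();im=camera('wrist');cv2.imwrite(f'pics/{name}.png',im[:,:,::-1]);np.save(f'pics/{name}.npy',wristT(s));return im,wristT(s),s
def blue(im,mn=30):
    h=cv2.cvtColor(im,cv2.COLOR_RGB2HSV);m=cv2.inRange(h,(108,120,80),(125,255,255))
    n,l,st,c=cv2.connectedComponentsWithStats(m);return [(c[i].round(2),st[i]) for i in range(1,n) if st[i][4]>=mn],m
E
python3 - <<'E'
import cv2
from h import *
a=cv2.imread('pics/scene0.png');b=cv2.imread('pics/side0.png')
cv2.imwrite('pics/za.png',cv2.resize(a[120:270,290:440],(600,600),interpolation=cv2.INTER_NEAREST))
cv2.imwrite('pics/zb.png',cv2.resize(b[140:320,290:470],(600,600),interpolation=cv2.INTER_NEAREST))
for im in(a,b):
    for c,st in blue(im[:,:,::-1],15)[0]:print(c,st)
    print()
E
```

```text
[470.82   4.48] [466   0  10  10  61]
[324.65 139.1 ] [321 134   9  11  77]
[211.74 197.36] [185 171  52  49 985]
[343.36 180.75] [334 176  19  11 123]
[324.94 224.96] [305 206  43  36 536]
[411.96 235.75] [407 229  11  14 122]
[282.92 322.7 ] [ 238  281   92   77 2146]

[296.17 122.38] [266 100  60  43 735]
[426.63 149.06] [422 146  11   7  63]
[397.24 202.69] [385 194  25  19 177]
[312.74 213.92] [304 198  17  28 167]
[335.79 225.32] [318 199  35  51 740]
[179.59 247.8 ] [ 131  206   94   76 2263]
[334.58 295.1 ] [328 289  14  13 145]
```

View pics/za.png

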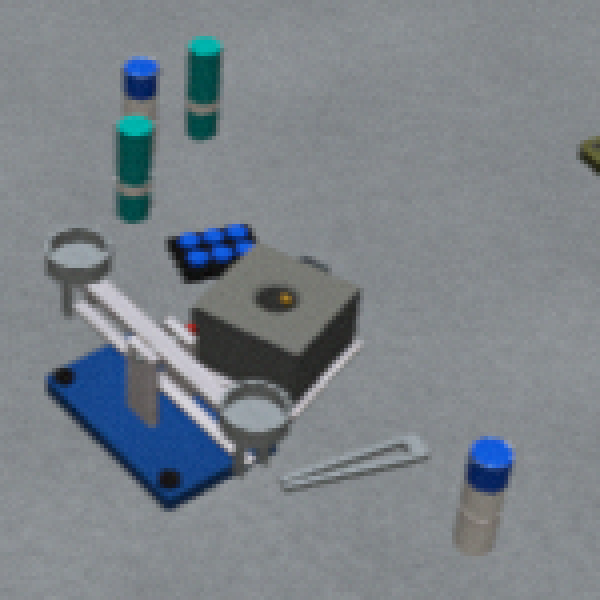

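View pics/zb.png

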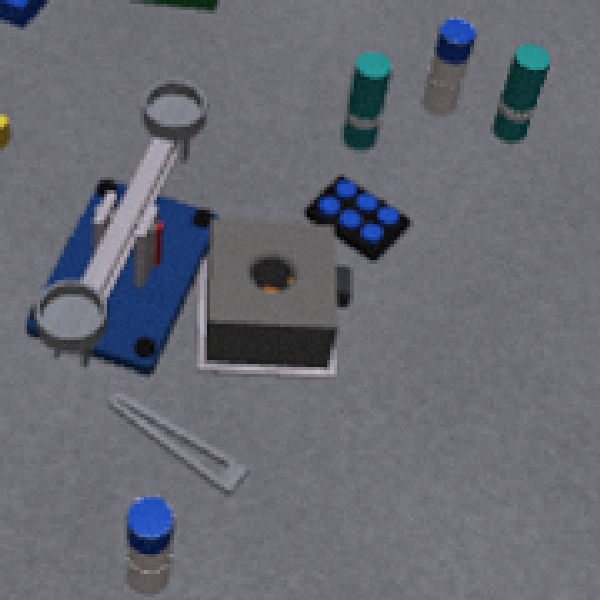

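Zoom: cap tops are at scene (325,136.5) and (412.5,233), side (427.4,149.6) and (335.3,295). Pans are at scene (309.5,181.5) and (354,219.5), side (342.2,172) and (311,233.6). The well is at scene (359.5,194.5), side (371.6,222).

Run:
```python
from h import *
A=camera_params('scene');B=camera_params('side')
for n,a,b in [('capFar',(325.25,136.5),(427.4,149.6)),('capNear',(412.5,233),(335.3,295)),('panA',(309.5,181.5),(342.2,172.1)),('panB',(354,219.5),(311,233.6)),('well',(359.5,194.5),(371.6,221.9)),('turqA',(341.2,131.3),(448.9,155.5)),('turqB',(323.7,151),(402,159.7)),('tweez1',(361.7,241),(325,260)),('tweez2',(394,230),(360,285))]:
    p,r=tri([cast(A,a),cast(B,b)]);print(n,p.round(4),np.round(r,4))
```

```text
capFar [ 0.432  -0.274   0.0829] [0.0001 0.0001]
capNear [0.4359 0.2155 0.0822] [0.0004 0.0004]
panA [ 0.5856 -0.0821  0.0901] [0.001 0.001]
panB [0.5539 0.1173 0.0955] [0.002 0.002]
well [ 0.4614 -0.0054  0.0529] [0.0011 0.0011]
turqA [ 0.3731 -0.274   0.0881] [0.0025 0.0025]
turqB [ 0.475  -0.2037  0.0841] [0.0001 0.0001]
tweez1 [ 0.5212  0.1124 -0.0046] [0.0012 0.0012]
tweez2 [ 4.189e-01  1.263e-01 -1.000e-04] [0.0028 0.0028]
```

servo_tool:
  deltas:
    - [[0,0,0],-8.2]
    - [[0,0,0],-8.2]
    - [[-0.03,-0.036,0],0]
    - [[-0.03,-0.036,0],0]
    - [[-0.03,-0.036,0],0]
    - [[-0.03,-0.036,0],0]
    - [[-0.03,-0.036,0],0]
    - [[-0.03,-0.036,0],0]
    - [[-0.03,-0.036,0],0]
    - [[-0.03,-0.036,0],0]
  gripper: 0.2

```text
clock: 1.4
position: [0.4029, 0.2624, 0.2502]
eef_rot: [0.001, -3.141, 0.0]
contact_force: [0.3, 1.5, -0.3]
gripper_width: 0.599
```

Run:
```python
from h import *
im,T,s=wcap('w1');print(s['clock'],s['position'],R.from_rotvec(s['eef_rot']).as_matrix().round(3),s['gripper_width'])
for c,st in blue(im)[0]:print(c,st, plane(camera_params('wrist'),c,.09,T))
```

```text
1.4 [0.40292162 0.26244623 0.25017671] [[-1. -0. -0.]
 [-0.  1. -0.]
 [ 0. -0. -1.]] 0.5987673045552371
[270.75 219.76] [255 201  33  37 871] [0.43499019 0.22115967 0.09      ]
[108.67 290.09] [  48  266  127   57 1968] [0.50445539 0.06838805 0.09      ]
```

View pics/w1.png

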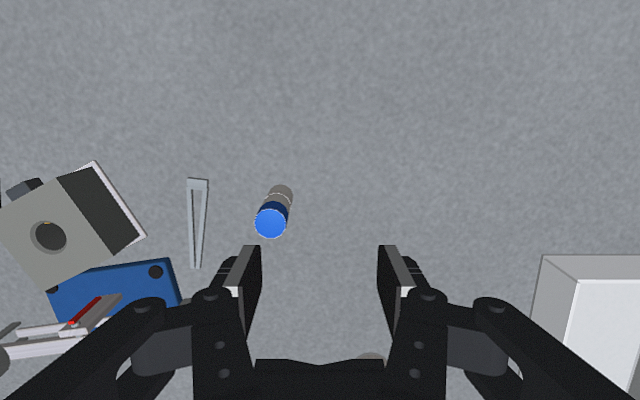

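servo_tool:
  deltas:
    - [[-0.016,-0.021,0.03],0]
    - [[-0.016,-0.021,0.03],0]
    - [[0,0,0],0]

```text
clock: 1.82
position: [0.4331, 0.2201, 0.1881]
eef_rot: [-0.004, -3.136, 0.003]
contact_force: [0.1, -1.2, -0.5]
gripper_width: 0.597
```

```bash
cat >> h.py <<'E'
def light(im,mn=30):
    h=cv2.cvtColor(im,cv2.COLOR_RGB2HSV);m=cv2.inRange(h,(105,150,200),(125,255,255))
    n,l,st,c=cv2.connectedComponentsWithStats(m)
    out=[]
    for i in range(1,n):
        if st[i][4]>=mn:
            cnt=cv2.findContours((l==i).astype(np.uint8),cv2.RETR_EXTERNAL,cv2.CHAIN_APPROX_NONE)[0][0]
            e=cv2.fitEllipse(cnt);out.append((np.round(e[0],2),np.round(e[1],1),st[i][4]))
    return out
E
python3 - <<'E'
from h import *
P=camera_params('wrist')
im,T,s=wcap('w2');print(s['clock'],s['position'])
i1=cv2.imread('pics/w1.png')[:,:,::-1];T1=np.load('pics/w1.npy')
a=light(i1);b=light(im);print(a,b)
a=max(a,key=lambda t:t[2]);b=max(b,key=lambda t:t[2])
print(tri([cast(P,a[0],T1),cast(P,b[0],T)]),plane(P,b[0],.09,T))
E
```

```text
1.825 [0.43312988 0.2201211  0.18813867]
[(array([269.59, 223.29]), array([27.1, 29.2]), np.int32(660))] [(array([318.17, 214.35]), array([35.9, 37.8]), np.int32(1116))]
(array([0.43837173, 0.21992397, 0.08943792]), [np.float64(9.479312881353243e-05), np.float64(9.479312881348006e-05)]) [0.43808147 0.21990632 0.09      ]
```

View pics/w2.png

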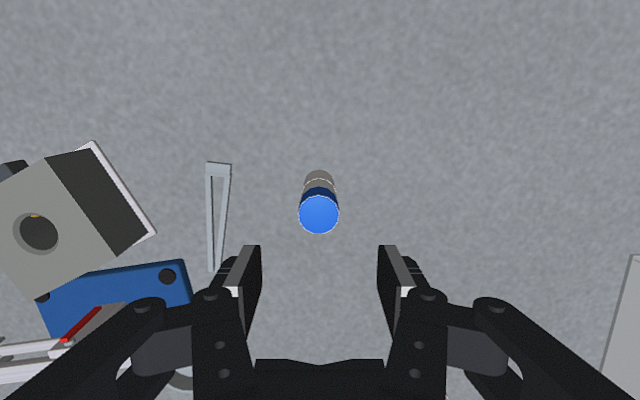

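servo_tool:
  deltas:
    - [[-0.004,-0.002,0.03],0]
    - [[0,0,0.04],0]
    - [[0,0,0.03],0]
    - [[0,0,0.02],0]
    - [[0,0,0],0]

```text
clock: 2.5
position: [0.4375, 0.2206, 0.0701]
eef_rot: [0.002, -3.14, 0.0]
contact_force: [0.2, 0.5, 0.3]
gripper_width: 0.603
```

servo_tool:
  deltas:
    - [[0,0,0],0]
    - [[0,0,0],0]
    - [[0,0,0],0]
    - [[0,0,0],0]
  gripper: -1
  squeeze: 30

```text
clock: 3.0
position: [0.4394, 0.2206, 0.0717]
eef_rot: [0.0, 3.139, 0.003]
contact_force: [-1.0, 1.5, 6.6]
gripper_width: 0.316
```

servo_tool:
  deltas:
    - [[0,0,-0.02],0]
    - [[0,0,-0.04],0]
    - [[0,0,-0.05],0]
    - [[-0.01,-0.04,-0.04],0]
    - [[-0.01,-0.04,-0.03],0]
    - [[-0.01,-0.04,0],0]
    - [[-0.01,-0.04,0],0]
    - [[-0.01,-0.04,0],0]
    - [[0,0,0],0]

```text
clock: 4.12
position: [0.4888, 0.0172, 0.2506]
eef_rot: [0.006, 3.141, -0.002]
contact_force: [0.3, 0.6, -0.7]
gripper_width: 0.319
```

Run:
```python
from h import *
im,T,s=wcap('w3');print(s['clock'],s['position'],s['contact_force'],s['gripper_width'])
```

```text
4.125 [0.48882484 0.01723832 0.25055233] [ 0.27786133  0.56243302 -0.67371102] 0.3185968554580985
```

View pics/w3.png

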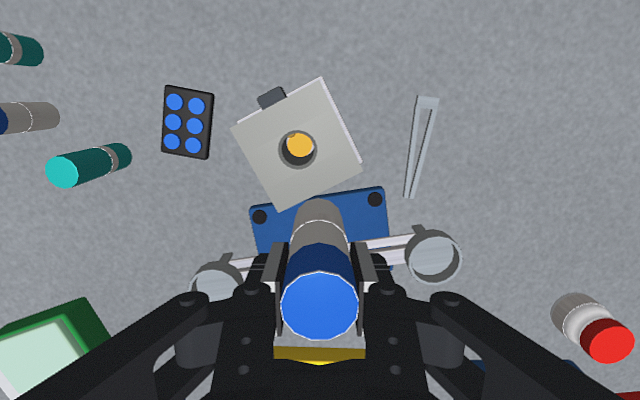

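Run:
```python
import cv2
a=cv2.imread('pics/w3.png')
cv2.imwrite('pics/z3a.png',cv2.resize(a[215:300,390:480],(720,680),interpolation=cv2.INTER_CUBIC)[:600])
z=cv2.resize(a[60:220,220:380],(640,640),interpolation=cv2.INTER_CUBIC)[:600];cv2.imwrite('pics/z3b.png',z)
```

```text
(no output)
```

View pics/z3a.png

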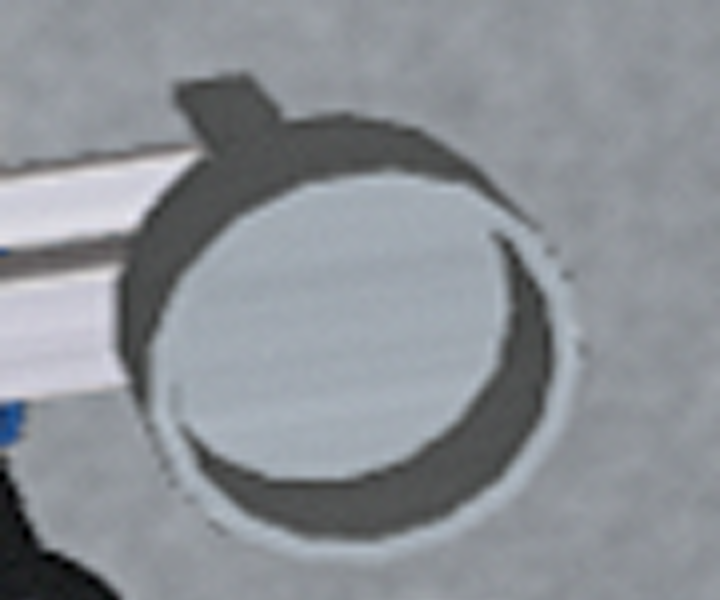

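View pics/z3b.png

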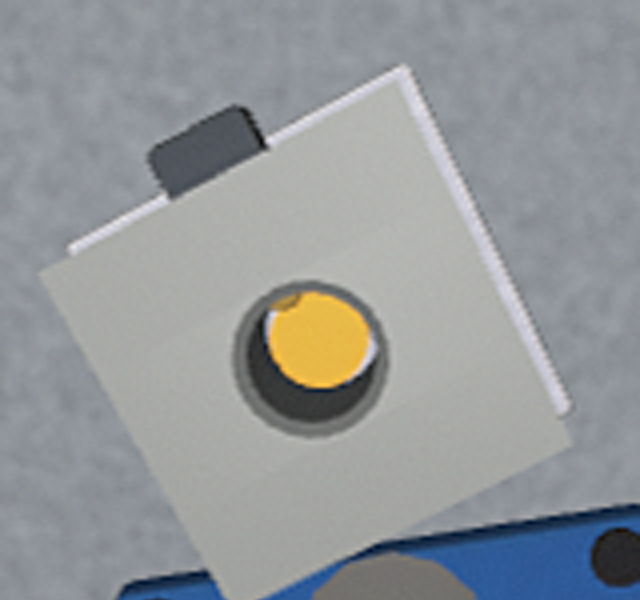

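Pan rim (+y pan) centre is at (435.5,260.6), well mouth at (297.8,149.6), and the orange pad at (299.8,144.9).

Run:
```python
from h import *
P=camera_params('wrist');T=np.load('pics/w3.npy')
print('panB',plane(P,(435.5,260.6),.098,T));w=plane(P,(297.75,149.6),.06,T);print('well',w)
for z in(.04,.03,.02):print(z,plane(P,(299.75,144.9),z,T))
print('block corners',plane(P,(220+405/4,60+70/4),.06,T))
T2=np.load('pics/w2.npy');T1=np.load('pics/w1.npy')
for n in('w1','w2'):
    a=cv2.imread(f'pics/{n}.png');
a=cv2.imread('pics/w2.png');cv2.imwrite('pics/z2.png',cv2.resize(a[190:270,0:100],(750,600),interpolation=cv2.INTER_CUBIC))
```

```text
panB [0.5564147 0.1194879 0.098    ]
well [ 0.46447889 -0.0016149   0.06      ]
0.04 [ 0.46297454 -0.00086739  0.04      ]
0.03 [ 0.46434606 -0.00143887  0.03      ]
0.02 [ 0.46571757 -0.00201035  0.02      ]
block corners [0.40267879 0.01973179 0.06      ]
```

View pics/z2.png

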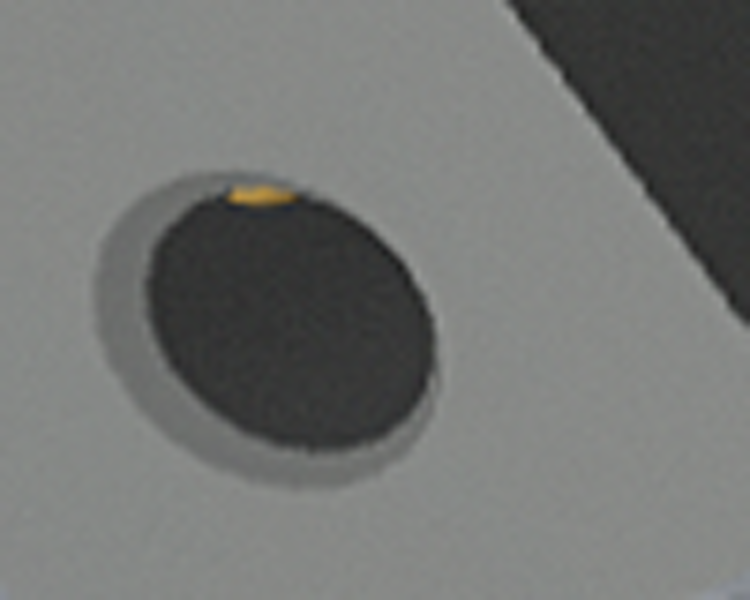

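Run:
```python
from h import *
P=camera_params('wrist');T=np.load('pics/w3.npy');T2=np.load('pics/w2.npy')
print(tri([cast(P,(297.75,149.6),T),cast(P,(35.5,234.1),T2)]),plane(P,(35.5,234.1),.06,T2))
im=cv2.imread('pics/w3.png')[:,:,::-1];l=[t for t in light(im) if t[2]>1000];print(l)
for z in(.265,.27,.275):print(plane(P,l[0][0],z,T)-[.4888,.0172,0])
```

```text
(array([ 0.46457681, -0.00159442,  0.05991973]), [np.float64(8.884487446818324e-05), np.float64(8.884487446809626e-05)]) [ 0.46463276 -0.00150684  0.06      ]
[(array([319.23, 305.78]), array([65. , 74.8]), np.int32(3915))]
[0.00101571 0.00073274 0.265     ]
[-0.0023332   0.00074424  0.27      ]
[-0.00568211  0.00075574  0.275     ]
```

servo_tool:
  deltas:
    - [[-0.025,0.033,0],0]
    - [[-0.025,0.033,0.01],0]
    - [[-0.02,0.033,0.02],0]
    - [[0,0,0.02],0]
    - [[0,0,0],0]
    - [[0,0,0],0]

```text
clock: 4.92
position: [0.558, 0.1193, 0.2009]
eef_rot: [-0.002, 3.141, 0.0]
contact_force: [0.6, 0.4, -0.2]
gripper_width: 0.32
```

Run:
```python
from h import *
s=observe();print(s['clock'],s['position'],s['contact_force'])
im=camera('scene');cv2.imwrite('pics/s4.png',cv2.resize(im[130:270,270:430,::-1],(640,560),interpolation=cv2.INTER_CUBIC))
im=camera('side');cv2.imwrite('pics/d4.png',cv2.resize(im[140:280,250:410,::-1],(640,560),interpolation=cv2.INTER_CUBIC))
s=observe();print(s['clock'],s['position'],s['contact_force'])
```

```text
4.925 [0.55802983 0.11931481 0.2008861 ] [ 0.6041312   0.38401176 -0.15334765]
5.025 [0.55860952 0.11889885 0.20146472] [-0.09947853  0.29662753 -0.61258609]
```

View pics/s4.png

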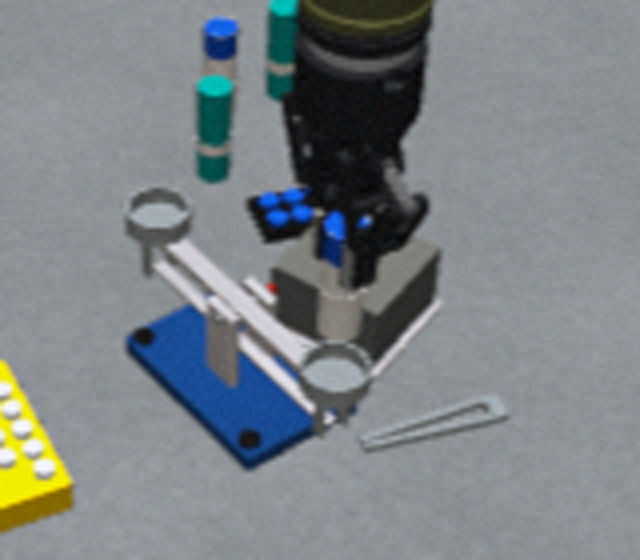

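View pics/d4.png

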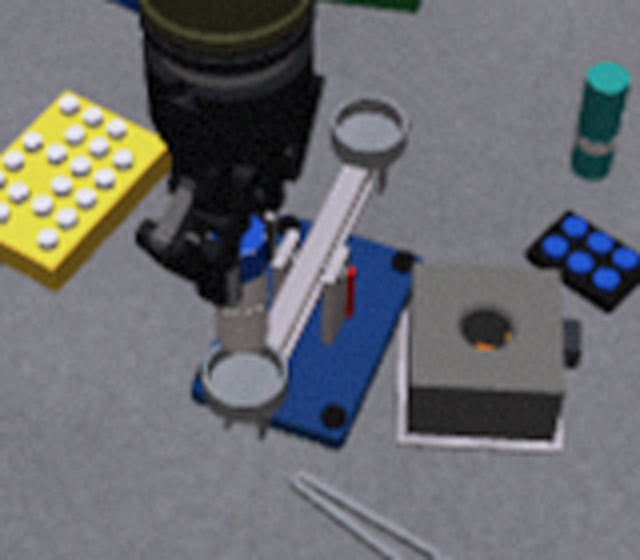

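Run:
```python
from h import *
A=camera_params('scene');B=camera_params('side')
for a,b in(((354.75,211.25),(310.5,224.5)),((354,222.5),(311,234.5))):print(tri([cast(A,a),cast(B,b)]))
for z in (.13,.098):print(proj(A,np.array([.5565,.1195,z])),proj(B,np.array([.5565,.1195,z])))
```

```text
(array([0.5547342 , 0.11715748, 0.1272944 ]), [np.float64(0.0005867848650012026), np.float64(0.0005867848650012457)])
(array([0.55475599, 0.11716141, 0.08714267]), [np.float64(0.0001950566462605112), np.float64(0.00019505664626052923)])
[354.82050902 211.44859257] [309.25709912 223.93362499]
[354.0846072  220.28364622] [309.64193074 232.27482172]
```

Capsule is centred over the pan (both views agree within 1 mm). Lowering it.

servo_tool:
  deltas:
    - [[0,0,0.015],0]
    - [[0,0,0.015],0]
    - [[0,0,0.008],0]
    - [[0,0,0.004],0]
    - [[0,0,0.003],0]
    - [[0,0,0.003],0]
    - [[0,0,0.002],0]
    - [[0,0,0],0]
    - [[0,0,0],0]

```text
clock: 6.15
position: [0.5584, 0.1189, 0.1505]
eef_rot: [-0.001, 3.141, 0.0]
contact_force: [-0.4, 0.5, -0.1]
gripper_width: 0.323
```

servo_tool:
  deltas:
    - [[0,0,0],0]
    - [[0,0,0],0]
    - [[0,0,0],0]
    - [[0,0,0],0]
  gripper: 0.2

```text
clock: 6.65
position: [0.5583, 0.1189, 0.1503]
eef_rot: [-0.001, 3.142, 0.0]
contact_force: [0.2, -1.1, -0.4]
gripper_width: 0.598
```

Run:
```python
from h import *
im,T,s=wcap('w5');print(s['clock'],s['position'],s['contact_force'],s['gripper_width'])
im=camera('side');cv2.imwrite('pics/d5.png',cv2.resize(im[120:300,230:410,::-1],(600,600),interpolation=cv2.INTER_CUBIC))
```

```text
6.65 [0.55833884 0.1188585  0.15033482] [ 0.18645576 -1.05352062 -0.43517516] 0.5979432976810651
```

View pics/w5.png

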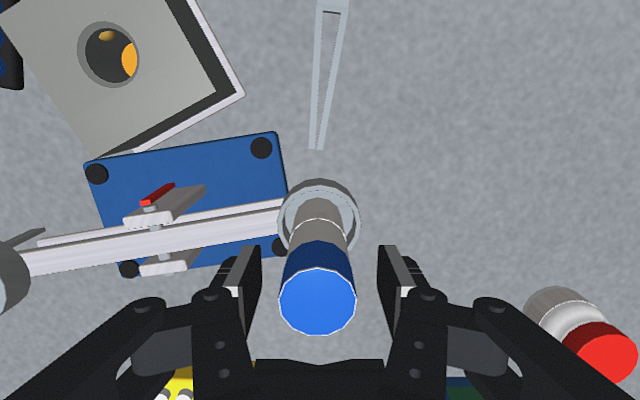

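View pics/d5.png

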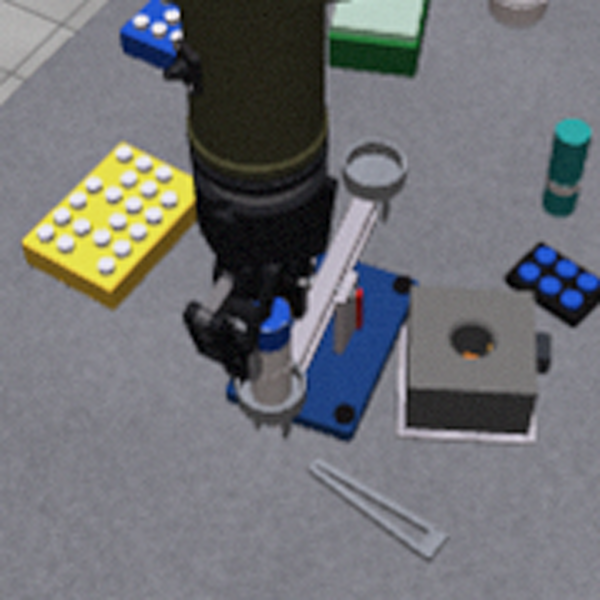

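Capsule stands in the +y pan, released (cap top at (317,302), beam tipped). I'll rise and look at both pans on the way.

servo_tool:
  deltas:
    - [[0,0,-0.02],0]
    - [[0,0,-0.05],0]
    - [[0,0,-0.04],0]
    - [[0.02,-0.035,-0.03],0]
    - [[0.03,-0.045,-0.01],0]
    - [[0.02,-0.045,0],0]
    - [[0.01,-0.03,0],0]
    - [[0,0,0],0]

```text
clock: 7.75
position: [0.4775, -0.0378, 0.3006]
eef_rot: [0.005, 3.141, -0.001]
contact_force: [0.1, 0.5, -0.3]
gripper_width: 0.598
```

Run:
```python
from h import *
im,T,s=wcap('w6');print(s['clock'],s['position'],s['contact_force'],s['gripper_width'])
print(light(im))
```

```text
7.75 [ 0.47752754 -0.03782245  0.3005632 ] [ 0.08721371  0.53303318 -0.34396065] 0.598365385108873
[(array([240.38, 110.84]), array([12.7, 13.7]), np.int32(155)), (array([259.49, 114.43]), array([12.8, 13.7]), np.int32(156)), (array([ 76.78, 128.7 ]), array([24.3, 30.1]), np.int32(611)), (array([238.29, 128.28]), array([12.5, 13.4]), np.int32(150)), (array([256.94, 131.93]), array([12.5, 13. ]), np.int32(146)), (array([236.23, 145.14]), array([12.2, 13.3]), np.int32(145)), (array([254.69, 148.66]), array([12.3, 13.2]), np.int32(145)), (array([505.05, 283.2 ]), array([25.5, 31.5]), np.int32(671)), (array([180.35, 388.62]), array([23.1, 26.1]), np.int32(286))]
```

View pics/w6.png

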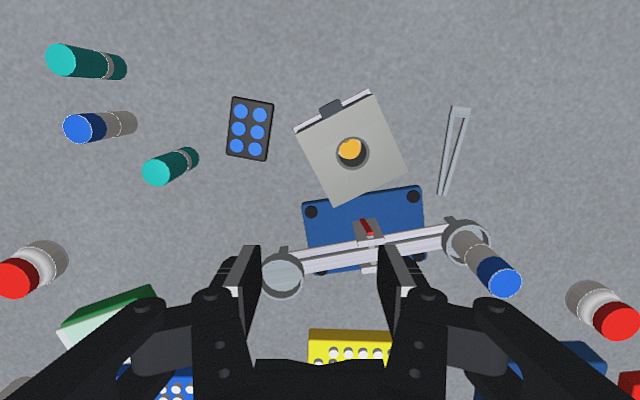

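Run:
```python
from h import *
for n,y,x in(('scene',130,280),('side',140,270)):
    im=camera(n);cv2.imwrite(f'pics/{n}6.png',cv2.resize(im[y:y+120,x:x+120,::-1],(600,600),interpolation=cv2.INTER_CUBIC))
a=cv2.imread('pics/w6.png');cv2.imwrite('pics/z6.png',cv2.resize(a[235:310,245:320],(600,600),interpolation=cv2.INTER_CUBIC))
P=camera_params('wrist');T=np.load('pics/w6.npy')
for z in(.155,.165,.175):print(z,plane(P,(504,283.2),z,T))
print(plane(P,(76.8,128.7),.09,T))
```

```text
0.155 [0.56331148 0.12380073 0.155     ]
0.165 [0.55745015 0.11780886 0.165     ]
0.175 [0.55158881 0.11181699 0.175     ]
[ 0.43578333 -0.26740541  0.09      ]
```

View pics/z6.png

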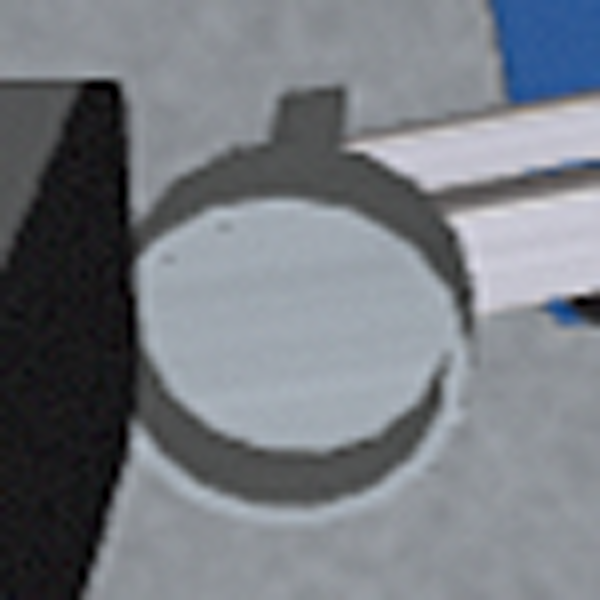

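View pics/scene6.png

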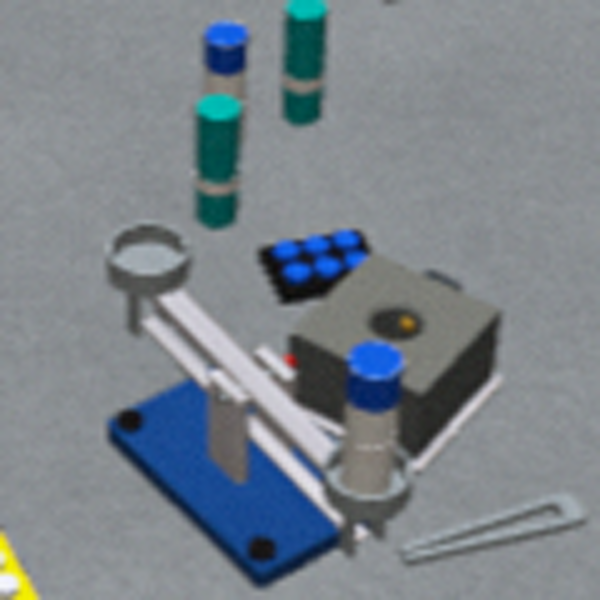

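View pics/side6.png

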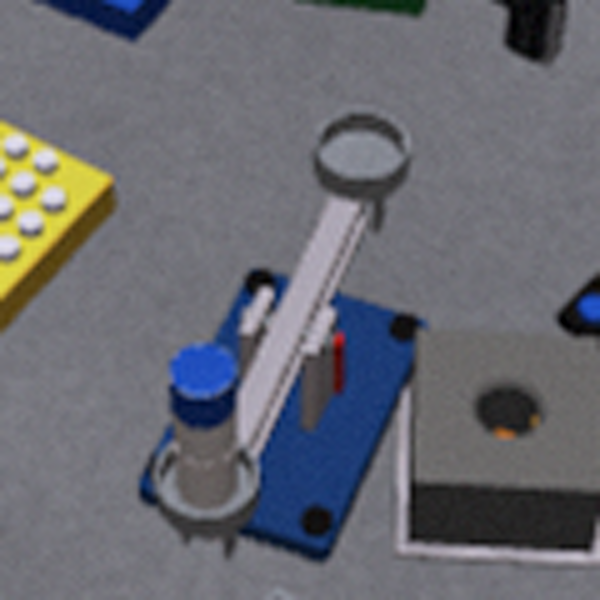

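Run:
```python
from h import *
A=camera_params('scene');B=camera_params('side');P=camera_params('wrist');T=np.load('pics/w6.npy')
print('captop',tri([cast(A,(355.2,202)),cast(B,(310.8,213.6)),cast(P,(504,283.2),T)]))
print('captop2',tri([cast(A,(355.2,202)),cast(B,(310.8,213.6))]))
print('panA',plane(P,(280.1,280.1),.107,T))
# side/scene rims A
print('rimA',tri([cast(A,(280+148/5,130+247/5)),cast(B,(270+361/5,140+151/5))]))
s=observe();print(s['clock'],s['position'])
```

```text
captop (array([0.55622939, 0.11716993, 0.16372565]), [np.float64(0.002030427480489871), np.float64(0.002751698369066739), np.float64(0.0018719663654259361)])
captop2 (array([0.55530553, 0.11431888, 0.15986067]), [np.float64(0.0014118538203887604), np.float64(0.0014118538203886004)])
panA [ 0.5874485  -0.07742333  0.107     ]
rimA (array([ 0.58549317, -0.08140486,  0.09824855]), [np.float64(0.0012123781878144249), np.float64(0.0012123781878143785)])
7.9 [ 0.47868052 -0.03570602  0.30035789]
```

servo_tool:
  deltas:
    - [[0.01,-0.046,0],0]
    - [[0.01,-0.046,0.01],0]
    - [[0.012,-0.046,0.01],0]
    - [[0.01,-0.046,0.02],0]
    - [[0,0,0],0]
    - [[0,0,0],0]

```text
clock: 8.65
position: [0.4371, -0.2193, 0.2601]
eef_rot: [0.001, -3.141, -0.002]
contact_force: [0.1, 0.5, 0.7]
gripper_width: 0.599
```

Run:
```python
from h import *
im,T,s=wcap('w7');print(s['clock'],s['position'],s['gripper_width'])
P=camera_params('wrist')
for c,e,n in light(im):print(c,e,n,plane(P,c,.09,T))
print(observe()['position'])
```

```text
8.65 [ 0.43710019 -0.21930923  0.2601236 ] 0.5994478626148038
[404.05 151.36] [13.5 14.6] 173 [ 0.41094632 -0.14640744  0.09      ]
[423.98 155.31] [13.2 14.2] 166 [ 0.41428763 -0.12918237  0.09      ]
[399.41 169.4 ] [12.8 14.2] 162 [ 0.42654353 -0.14930101  0.09      ]
[262.46 179.15] [28.2 29.3] 690 [ 0.43536133 -0.26763336  0.09      ]
[418.94 173.18] [12.6 14.2] 158 [ 0.42983893 -0.13218729  0.09      ]
[394.84 186.96] [12.6 14. ] 156 [ 0.44217805 -0.15224701  0.09      ]
[414.04 190.62] [12.4 13.7] 151 [ 0.44546575 -0.13518883  0.09      ]
[ 0.43727343 -0.21905706  0.26048623]
```

View pics/w7.png

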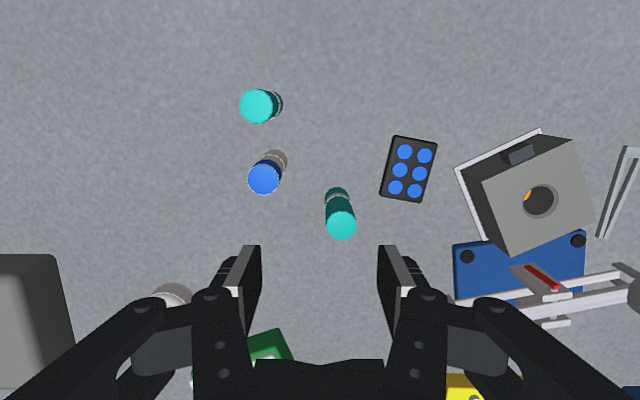

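servo_tool:
  deltas:
    - [[0,-0.024,0.02],0]
    - [[0,-0.024,0.04],0]
    - [[0,0,0.03],0]
    - [[0,0,0.04],0]
    - [[0,0,0.03],0]
    - [[0,0,0.02],0]
    - [[0,0,0.01],0]
    - [[0,0,0],0]

```text
clock: 9.7
position: [0.4371, -0.2674, 0.0703]
eef_rot: [0.003, -3.141, -0.0]
contact_force: [0.5, -0.6, 0.7]
gripper_width: 0.6
```

servo_tool:
  deltas:
    - [[0,0,0],0]
    - [[0,0,0],0]
    - [[0,0,0],0]
    - [[0,0,0],0]
  gripper: -1

```text
clock: 10.2
position: [0.4373, -0.2685, 0.0714]
eef_rot: [0.0, 3.139, -0.001]
contact_force: [1.0, 1.9, 6.4]
gripper_width: 0.314
```

servo_tool:
  deltas:
    - [[0,0,-0.02],0]
    - [[0,0,-0.04],0]
    - [[0,0,-0.05],0]
    - [[0,0,-0.04],0]
    - [[-0.01,0.03,-0.03],0]
    - [[-0.02,0.04,0],0]
    - [[-0.02,0.04,0],0]
    - [[-0.01,0.03,0],0]
    - [[0,0,0],0]
    - [[0,0,0],0]

```text
clock: 11.45
position: [0.496, -0.1285, 0.2501]
eef_rot: [0.001, -3.141, 0.001]
contact_force: [-0.3, 1.0, -0.2]
gripper_width: 0.319
```

Run:
```python
from h import *
im,T,s=wcap('w8');print(s['clock'],s['position'],s['gripper_width'],s['contact_force'])
```

```text
11.45 [ 0.4959934  -0.12850386  0.25014874] 0.31854613949188293 [-0.33913704  1.02766383 -0.22396424]
```

View pics/w8.png

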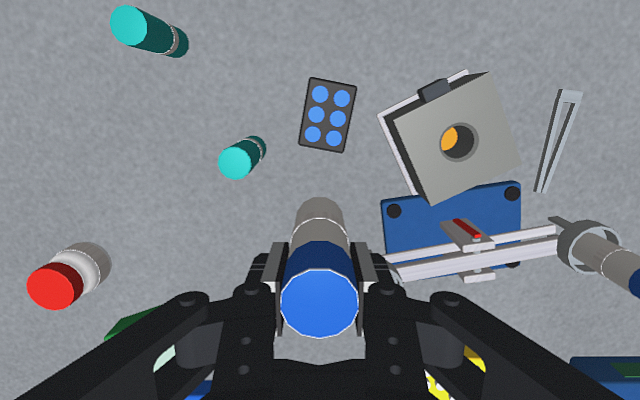

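servo_tool:
  deltas:
    - [[-0.03,0.017,0],0]
    - [[-0.03,0.017,0.01],0]
    - [[-0.033,0.017,0.015],0]
    - [[0,0,0.015],0]
    - [[0,0,0],0]
    - [[0,0,0],0]

```text
clock: 12.25
position: [0.5885, -0.0781, 0.2105]
eef_rot: [-0.001, -3.141, 0.0]
contact_force: [0.7, -0.5, -0.2]
gripper_width: 0.317
```

Run:
```python
from h import *
s=observe();print(s['clock'],s['position'],s['contact_force'])
for n,y,x in(('scene',130,280),('side',110,270)):
    im=camera(n);cv2.imwrite(f'pics/{n}9.png',cv2.resize(im[y:y+120,x:x+120,::-1],(600,600),interpolation=cv2.INTER_CUBIC))
A=camera_params('scene');B=camera_params('side')
for X in([.5875,-.077,.138],[.5875,-.077,.107]):
    print((proj(A,np.array(X))-[280,130])*5,(proj(B,np.array(X))-[270,110])*5)
print(observe()['position'])
```

```text
12.25 [ 0.58851063 -0.07807823  0.21050428] [ 0.7231552  -0.46127005 -0.21436722]
[149.02577757 199.96173283] [356.21610491 247.18865503]
[149.30229996 242.4450378 ] [354.21218601 290.75777922]
[ 0.58907993 -0.07795437  0.21118353]
```

View pics/scene9.png

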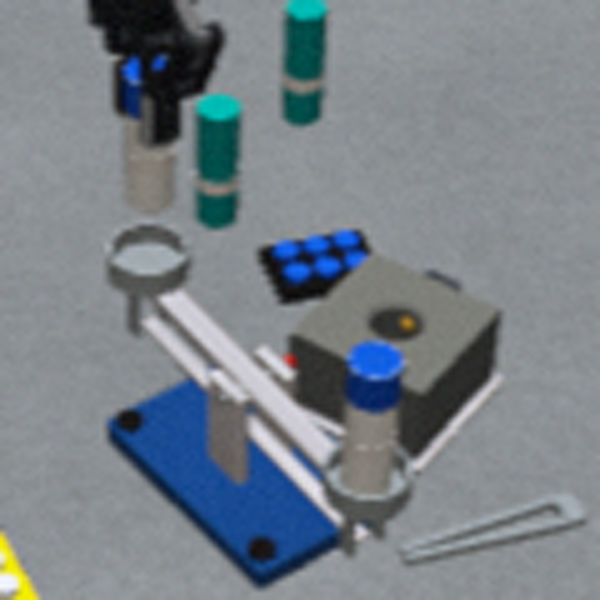

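View pics/side9.png

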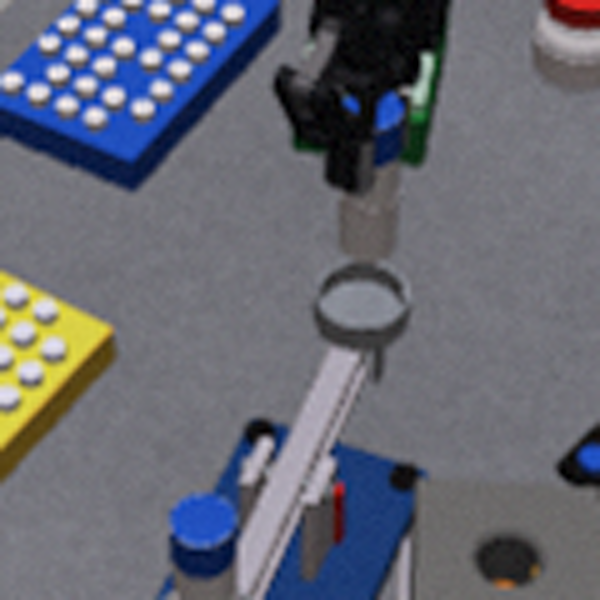

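servo_tool:
  deltas:
    - [[0,0,0.015],0]
    - [[0,0,0.015],0]
    - [[0,0,0.01],0]
    - [[0,0,0.004],0]
    - [[0,0,0.004],0]
    - [[0,0,0.004],0]
    - [[0,0,0.003],0]
    - [[0,0,0.003],0]
    - [[0,0,0],0]
    - [[0,0,0],0]

```text
clock: 13.6
position: [0.5895, -0.0771, 0.1524]
eef_rot: [-0.001, 3.141, -0.0]
contact_force: [-0.9, -0.4, -0.9]
gripper_width: 0.317
```

servo_tool:
  deltas:
    - [[0,0,0],0]
    - [[0,0,0],0]
    - [[0,0,0],0]
    - [[0,0,0],0]
    - [[0,0,0],0]
    - [[0,0,0],0]
    - [[0,0,0],0]
    - [[0,0,0],0]
    - [[0,0,0],0]
    - [[0,0,0],0]
  gripper: 0.2

```text
clock: 14.85
position: [0.5894, -0.0771, 0.1523]
eef_rot: [0.001, -3.142, 0.0]
contact_force: [0.6, -0.2, 0.1]
gripper_width: 0.598
```

Run:
```python
from h import *
im,T,s=wcap('w10');print(s['clock'],s['position'],s['gripper_width'],s['contact_force'])
for n,y,x in(('scene',130,280),('side',140,270)):
    im=camera(n);cv2.imwrite(f'pics/{n}10.png',cv2.resize(im[y:y+120,x:x+120,::-1],(600,600),interpolation=cv2.INTER_CUBIC))
```

```text
14.85 [ 0.58940108 -0.07713624  0.15230306] 0.59821766884213 [ 0.56169546 -0.24187243  0.13500363]
```

View pics/w10.png

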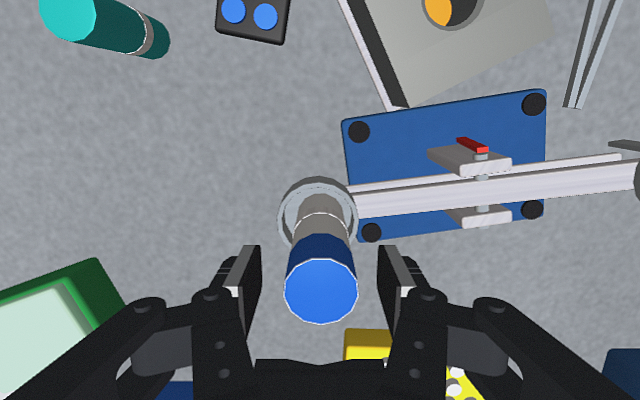

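View pics/scene10.png

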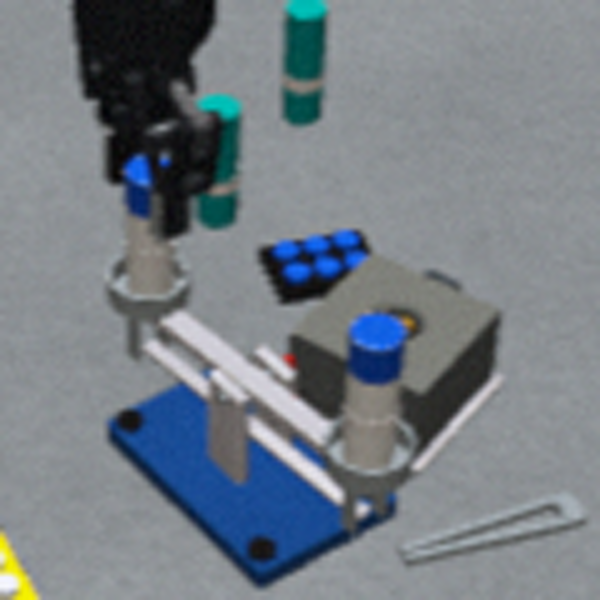

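View pics/side10.png

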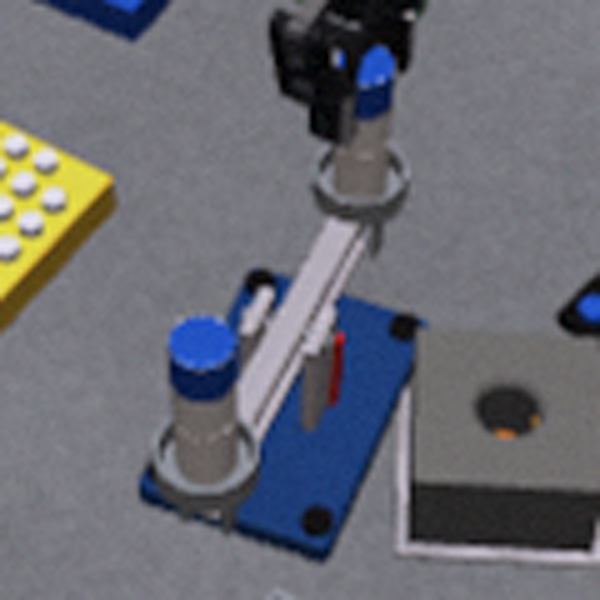

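Scene view: the +y capsule's cap rose from row 360 to 333 and the -y pan dropped from 247 to 275 (zoomed). That is about 20 mm of travel, so the second capsule (-y pan) is the heavier. I'll let it rest a little longer and confirm.

servo_tool:
  deltas:
    - [[0,0,0],0]
    - [[0,0,0],0]
    - [[0,0,0],0]
    - [[0,0,0],0]
    - [[0,0,0],0]
    - [[0,0,0],0]

```text
clock: 15.75
position: [0.5894, -0.0771, 0.1523]
eef_rot: [-0.001, 3.142, 0.0]
contact_force: [0.4, 0.2, -0.9]
gripper_width: 0.596
```

Run:
```python
from h import *
P=camera_params('wrist')
im0=cv2.imread('pics/w10.png')[:,:,::-1]
im,T,s=wcap('w11');print(s['clock'],s['position'])
for i in(im0,im):
    l=max([t for t in light(i) if abs(t[0][0]-320)<30],key=lambda t:t[2]);print(l)
for z in(.155,.162,.168):print(plane(P,l[0],z,T))
A=camera('scene')
o=cv2.imread('pics/scene10.png');n=cv2.resize(A[130:250,280:400,::-1],(600,600),interpolation=cv2.INTER_CUBIC)
print(cv2.absdiff(o,n)[200:].mean())
```

```text
15.75 [ 0.58941687 -0.07711267  0.15231779]
(array([320.53, 290.87]), array([62.3, 70.8]), np.int32(3559))
(array([320.59, 290.65]), array([62.1, 70.7]), np.int32(3546))
[ 0.59145848 -0.07588942  0.155     ]
[ 0.58717404 -0.07593068  0.162     ]
[ 0.58350166 -0.07596604  0.168     ]
1.9615166666666666
```

servo_tool:
  deltas:
    - [[0.0015,0.001,0.006],0]
    - [[0,0,0.005],0]
    - [[0,0,0],0]

```text
clock: 16.23
position: [0.5873, -0.076, 0.1405]
eef_rot: [0.001, -3.14, -0.0]
contact_force: [0.3, -0.0, 0.4]
gripper_width: 0.599
```

servo_tool:
  deltas:
    - [[0,0,0],0]
    - [[0,0,0],0]
    - [[0,0,0],0]
    - [[0,0,0],0]
  gripper: -1
  squeeze: 30

```text
clock: 16.73
position: [0.588, -0.0762, 0.1414]
eef_rot: [-0.001, 3.141, -0.0]
contact_force: [0.1, -0.1, -0.8]
gripper_width: 0.319
```

servo_tool:
  deltas:
    - [[0,0,-0.01],0]
    - [[0,0,-0.02],0]
    - [[0,0,-0.03],0]
    - [[0,0,-0.03],0]
    - [[0,0,-0.02],0]
    - [[0,0,0],0]
    - [[0,0,0],0]
  squeeze: 60

```text
clock: 17.6
position: [0.5873, -0.076, 0.2507]
eef_rot: [0.001, -3.14, -0.0]
contact_force: [-0.2, -0.6, -1.0]
gripper_width: 0.311
```

Run:
```python
from h import *
P=camera_params('wrist')
im,T,s=wcap('w12');print(s['clock'],s['position'],s['contact_force'],s['gripper_width'],s['eef_rot'])
for i,p in((im,s['position']),(cv2.imread('pics/w8.png')[:,:,::-1],None)):
    l=max([t for t in light(i) if abs(t[0][0]-320)<30],key=lambda t:t[2]);print(l)
    if p is not None:
        for z in(.018,.020,.022):print(plane(P,l[0],p[2]+z,T)-p)
cv2.imwrite('pics/z12.png',cv2.resize(im[180:360,240:400,::-1],(533,600),interpolation=cv2.INTER_CUBIC))
im=camera('side');cv2.imwrite('pics/d12.png',cv2.resize(im[90:290,230:430,::-1],(600,600),interpolation=cv2.INTER_CUBIC))
```

```text
17.6 [ 0.5872648  -0.07601053  0.25066168] [-0.16874939 -0.55660225 -1.01008721] 0.31065084716189195 [ 7.24672121e-04 -3.14037126e+00 -3.56083800e-04]
(array([319.06, 311.37]), array([66. , 76.8]), np.int32(4086))
[0.00088913 0.00061744 0.018     ]
[-0.00048781  0.00061501  0.02      ]
[-0.00186474  0.00061258  0.022     ]
(array([318.95, 303.22]), array([65.2, 75.4]), np.int32(3959))
```

View pics/z12.png

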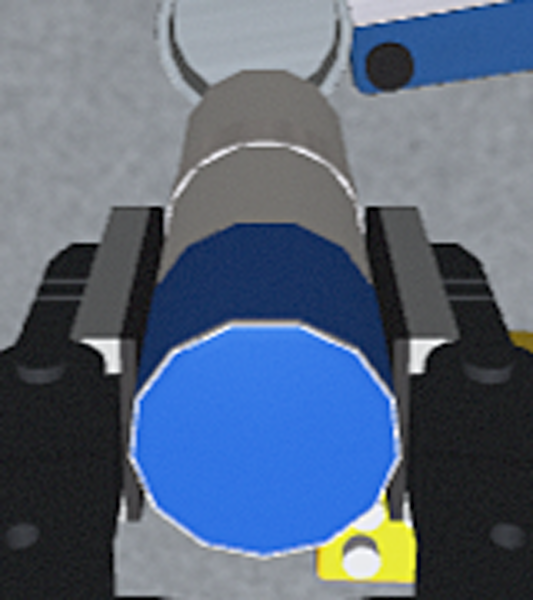

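View pics/d12.png

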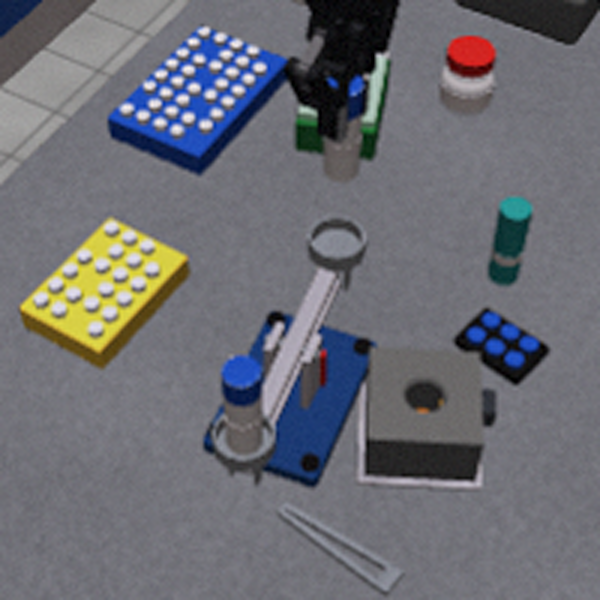

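servo_tool:
  deltas:
    - [[0.04,0.025,0],0]
    - [[0.04,0.025,0],0]
    - [[0.0425,0.024,0.03],0]
    - [[0,0,0.03],0]
    - [[0,0,0.03],0]
    - [[0,0,0.01],0]
    - [[0,0,0],0]
    - [[0,0,0],0]
    - [[0,0,0],0]

```text
clock: 18.82
position: [0.4663, -0.0023, 0.1522]
eef_rot: [-0.0, 3.14, -0.0]
contact_force: [-0.2, 0.6, -1.7]
gripper_width: 0.312
```

Run:
```python
from h import *
im,T,s=wcap('w13');print(s['clock'],s['position'],s['contact_force'],s['gripper_width'],s['eef_rot'])
cv2.imwrite('pics/z13.png',cv2.resize(im[120:270,230:410,::-1],(720,600),interpolation=cv2.INTER_CUBIC))
im=camera('side');cv2.imwrite('pics/d13.png',cv2.resize(im[150:270,310:430,::-1],(600,600),interpolation=cv2.INTER_CUBIC))
im=camera('scene');cv2.imwrite('pics/s13.png',cv2.resize(im[130:250,300:420,::-1],(600,600),interpolation=cv2.INTER_CUBIC))
```

```text
18.825 [ 0.4662881  -0.00234027  0.15223093] [-0.23286931  0.61635699 -1.74714315] 0.31248426129056495 [-4.90818452e-04  3.13951654e+00 -3.29807293e-04]
```

View pics/z13.png

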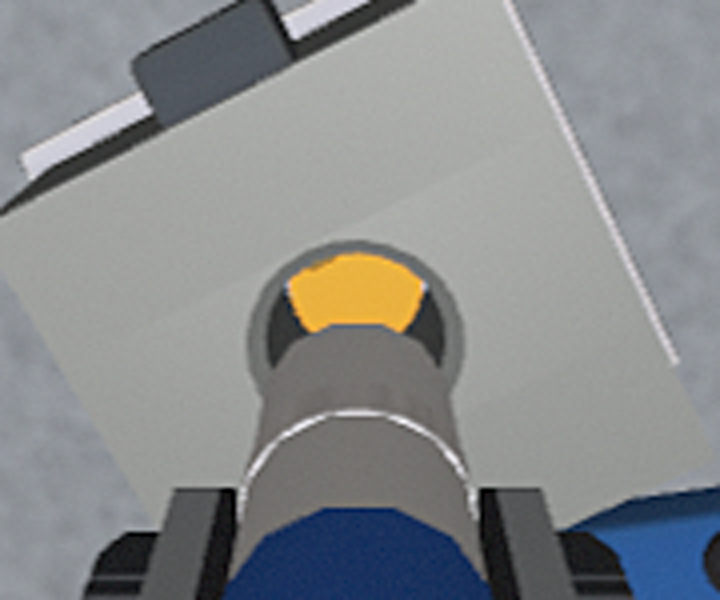

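View pics/d13.png

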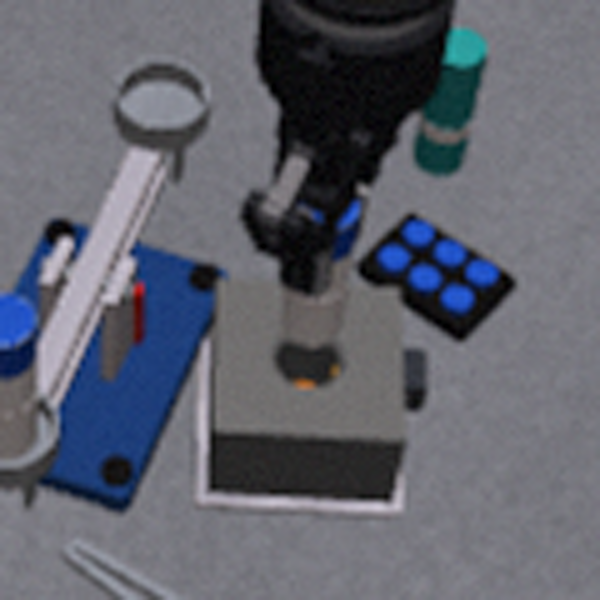

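View pics/s13.png

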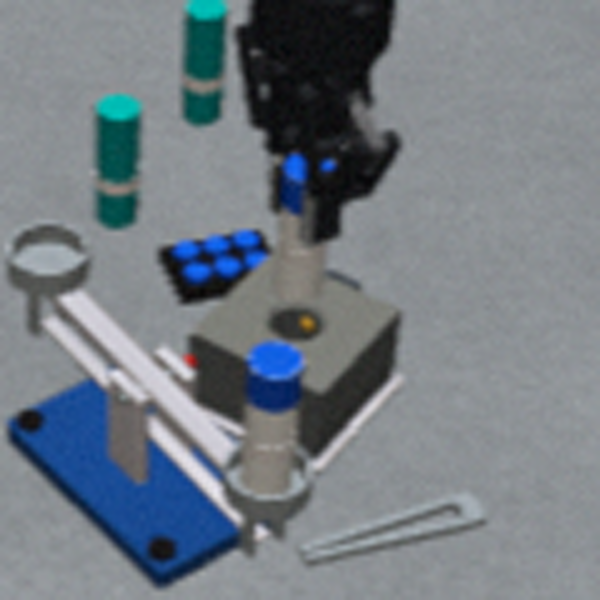

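Run:
```python
from h import *
P=camera_params('wrist');T=np.load('pics/w13.npy')
print('mouth xw', plane(P,(319,180.2),.06,T)+[.018,0,0])
print('mouth sides', plane(P,(230+247/4,120+335/4),.06,T),plane(P,(230+465/4,120+335/4),.06,T))
for z in(.078,.080,.082,.084):print('foot', z, plane(P,(318.75,200.8),z,T)+[.011,0,0])
p=observe();print(p['clock'],p['position'],p['contact_force'])
```

```text
mouth xw [ 0.46483545 -0.00181462  0.06      ]
mouth sides [ 0.46261286 -0.01952379  0.06      ] [0.46255895 0.01593632 0.06      ]
foot 0.078 [ 0.46604714 -0.00194357  0.078     ]
foot 0.08 [ 0.46543258 -0.00194197  0.08      ]
foot 0.082 [ 0.46481801 -0.00194036  0.082     ]
foot 0.084 [ 0.46420345 -0.00193876  0.084     ]
18.975 [ 0.4658001  -0.00225914  0.15190518] [-0.03803863 -0.56252897 -1.80462547]
```

Foot and mouth agree to within about 0.5 mm. Descending.

servo_tool:
  deltas:
    - [[0,0,0.01],0]
    - [[0,0,0.008],0]
    - [[0,0,0.003],0]
    - [[0,0,0],0]

```text
clock: 19.48
position: [0.465, -0.0022, 0.1298]
eef_rot: [0.001, -3.14, -0.0]
contact_force: [-0.6, -0.9, -0.7]
gripper_width: 0.313
```

servo_tool:
  deltas:
    - [[0,0,0.002],0]
    - [[0,0,0.002],0]
    - [[0,0,0.002],0]
    - [[0,0,0],0]

```text
clock: 19.98
position: [0.4653, -0.0022, 0.1242]
eef_rot: [0.001, -3.141, -0.0]
contact_force: [0.1, 0.7, -1.1]
gripper_width: 0.311
```

servo_tool:
  deltas:
    - [[0,0,0.002],0]
    - [[0,0,0.002],0]
    - [[0,0,0],0]

```text
clock: 20.35
position: [0.4652, -0.0022, 0.1201]
eef_rot: [0.001, -3.141, -0.0]
contact_force: [0.0, -0.0, -1.4]
gripper_width: 0.31
```

servo_tool:
  deltas:
    - [[0,0,0.002],0]
    - [[0,0,0.002],0]
    - [[0,0,0],0]

```text
clock: 20.72
position: [0.4652, -0.0022, 0.1161]
eef_rot: [0.001, -3.141, -0.0]
contact_force: [0.2, -0.4, -0.4]
gripper_width: 0.312
```

servo_tool:
  deltas:
    - [[0,0,0.0015],0]
    - [[0,0,0.0015],0]
    - [[0,0,0],0]

```text
clock: 21.1
position: [0.4659, -0.0022, 0.1135]
eef_rot: [-0.001, 3.14, 0.0]
contact_force: [0.8, 1.0, -0.1]
gripper_width: 0.314
```

servo_tool:
  deltas:
    - [[0,0,0.001],0]
    - [[0,0,0.001],0]
    - [[0,0,0],0]

```text
clock: 21.48
position: [0.4658, -0.0022, 0.1113]
eef_rot: [-0.001, 3.141, -0.0]
contact_force: [1.1, 0.2, -0.1]
gripper_width: 0.312
```

servo_tool:
  deltas:
    - [[0,0,0.001],0]
    - [[0,0,0.001],0]
    - [[0,0,0],0]

```text
clock: 21.85
position: [0.4658, -0.0022, 0.1092]
eef_rot: [-0.001, 3.141, 0.0]
contact_force: [3.3, 1.0, -0.0]
gripper_width: 0.317
```

servo_tool:
  deltas:
    - [[0,0,0.001],0]
    - [[0,0,0.001],0]

```text
clock: 22.1
position: [0.4658, -0.0022, 0.1074]
eef_rot: [-0.001, 3.141, 0.0]
contact_force: [3.3, 1.3, 2.5]
gripper_width: 0.314
```

servo_tool:
  deltas:
    - [[0,0,0.001],0]
    - [[0,0,0.001],0]

```text
clock: 22.35
position: [0.4657, -0.0022, 0.1053]
eef_rot: [-0.001, 3.141, 0.0]
contact_force: [3.2, 1.0, 1.4]
gripper_width: 0.308
```

servo_tool:
  deltas:
    - [[0,0,0.001],0]
    - [[0,0,0.001],0]

```text
clock: 22.6
position: [0.4656, -0.0022, 0.1033]
eef_rot: [-0.001, 3.141, 0.0]
contact_force: [3.7, 1.6, 1.2]
gripper_width: 0.312
```

servo_tool:
  deltas:
    - [[0,0,0.001],0]
    - [[0,0,0.001],0]

```text
clock: 22.85
position: [0.4656, -0.0021, 0.1013]
eef_rot: [-0.0, 3.141, 0.0]
contact_force: [3.4, 1.7, 1.0]
gripper_width: 0.31
```

servo_tool:
  deltas:
    - [[0,0,0.001],0]

```text
clock: 22.98
position: [0.4655, -0.0021, 0.1003]
eef_rot: [-0.001, 3.141, 0.0]
contact_force: [3.3, 1.7, 1.1]
gripper_width: 0.318
```

servo_tool:
  deltas:
    - [[0,0,0.001],0]

```text
clock: 23.1
position: [0.4655, -0.0021, 0.0993]
eef_rot: [-0.001, 3.141, 0.0]
contact_force: [4.0, 1.8, 0.6]
gripper_width: 0.309
```

servo_tool:
  deltas:
    - [[0,0,0.001],0]

```text
clock: 23.22
position: [0.4655, -0.0022, 0.0983]
eef_rot: [-0.001, 3.141, 0.0]
contact_force: [4.5, 2.1, 0.9]
gripper_width: 0.312
```

servo_tool:
  deltas:
    - [[0,0,0.001],0]

```text
clock: 23.35
position: [0.4655, -0.0022, 0.0973]
eef_rot: [-0.001, 3.141, 0.0]
contact_force: [5.3, 1.0, 1.5]
gripper_width: 0.312
```

servo_tool:
  deltas:
    - [[0,0,0.001],0]

```text
clock: 23.48
position: [0.4655, -0.0022, 0.0963]
eef_rot: [-0.001, 3.141, 0.0]
contact_force: [3.5, 2.0, 1.3]
gripper_width: 0.317
```

servo_tool:
  deltas:
    - [[0,0,0.001],0]

```text
clock: 23.6
position: [0.4655, -0.0022, 0.0953]
eef_rot: [-0.001, 3.141, 0.0]
contact_force: [4.2, 1.7, 0.6]
gripper_width: 0.311
```

servo_tool:
  deltas:
    - [[0,0,0.001],0]

```text
clock: 23.72
position: [0.4654, -0.0022, 0.0943]
eef_rot: [-0.001, 3.141, -0.0]
contact_force: [4.2, 2.4, 1.3]
gripper_width: 0.309
```

servo_tool:
  deltas:
    - [[0,0,0.001],0]

```text
clock: 23.85
position: [0.4654, -0.0022, 0.0933]
eef_rot: [-0.001, 3.142, 0.0]
contact_force: [4.3, 2.7, 1.0]
gripper_width: 0.313
```

servo_tool:
  deltas:
    - [[0,0,0.001],0]

```text
clock: 23.98
position: [0.4654, -0.0022, 0.0922]
eef_rot: [-0.001, 3.142, -0.0]
contact_force: [4.9, 1.8, 1.0]
gripper_width: 0.307
```

Run:
```python
from h import *
im,T,s=wcap('w14');print(s['clock'],s['position'],s['contact_force'])
print([t for t in light(im) if t[2]>2000])
cv2.imwrite('pics/z14.png',cv2.resize(im[120:360,220:420,::-1],(500,600),interpolation=cv2.INTER_CUBIC))
print(observe()['contact_force'])
```

```text
23.975 [ 0.46539345 -0.00221348  0.09223663] [4.94000743 1.82614839 1.00759744]
[(array([319.1, 311.1]), array([66.6, 76.7]), np.int32(4112))]
[ 5.73255207  2.1137939  -2.57337934]
```

View pics/z14.png

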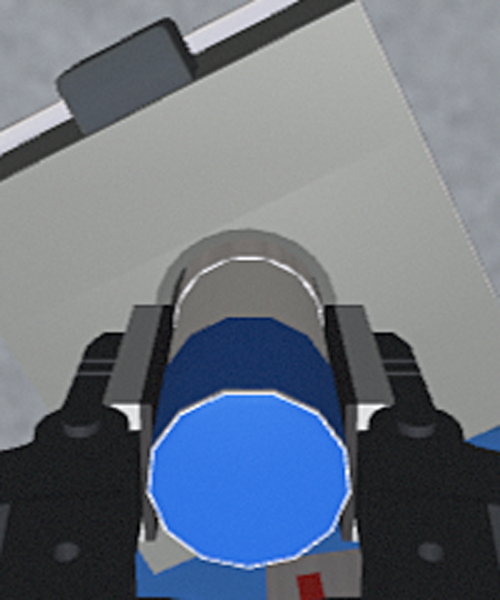

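servo_tool:
  deltas:
    - [[0,0,0.001],0]

```text
clock: 24.15
position: [0.4654, -0.0022, 0.0913]
eef_rot: [-0.001, 3.142, -0.0]
contact_force: [4.4, 2.5, 2.7]
gripper_width: 0.311
```

servo_tool:
  deltas:
    - [[0,0,0.001],0]

```text
clock: 24.28
position: [0.4655, -0.0022, 0.0906]
eef_rot: [-0.001, 3.141, -0.0]
contact_force: [3.4, 2.5, 7.5]
gripper_width: 0.312
```

servo_tool:
  deltas:
    - [[0,0,0.001],0]

```text
clock: 24.4
position: [0.4656, -0.0022, 0.09]
eef_rot: [-0.001, 3.141, -0.0]
contact_force: [3.2, 2.1, 11.3]
gripper_width: 0.314
```

servo_tool:
  deltas:
    - [[0,0,0],0]
    - [[0,0,0],0]

```text
clock: 24.65
position: [0.4655, -0.0022, 0.09]
eef_rot: [-0.001, 3.141, -0.0]
contact_force: [2.9, 2.6, 8.4]
gripper_width: 0.312
```

servo_tool:
  deltas:
    - [[0,0,0.0004],0]
    - [[0,0,0],0]
    - [[0,0,0],0]
    - [[0,0,0],0]
    - [[0,0,0],0]
    - [[0,0,0],0]

```text
clock: 25.4
position: [0.4656, -0.0022, 0.0899]
eef_rot: [-0.001, 3.141, -0.0]
contact_force: [2.8, 2.5, 11.3]
gripper_width: 0.312
```

servo_tool:
  deltas:
    - [[0,0,0],0]
    - [[0,0,0],0]
    - [[0,0,0],0]
    - [[0,0,0],0]
  gripper: 0.2

```text
clock: 25.9
position: [0.4647, -0.0022, 0.0885]
eef_rot: [0.001, -3.14, 0.0]
contact_force: [0.4, 1.0, 1.0]
gripper_width: 0.603
```

servo_tool:
  deltas:
    - [[0,0,-0.02],0]
    - [[0,0,-0.04],0]
    - [[0,0,-0.05],0]
    - [[0,0,-0.05],0]
    - [[0.01,0,-0.03],0]
    - [[0.01,0,0],0]
    - [[0,0,0],0]
    - [[0,0,0],0]

```text
clock: 26.9
position: [0.4446, -0.0022, 0.2775]
eef_rot: [0.001, -3.139, -0.0]
contact_force: [-0.4, -0.1, -1.2]
gripper_width: 0.599
```

Run:
```python
from h import *
im,T,s=wcap('w15');print(s['clock'],s['position'],s['contact_force'],s['gripper_width'])
for n,y,x in(('scene',130,280),('side',140,280)):
    im=camera(n);cv2.imwrite(f'pics/{n}15.png',cv2.resize(im[y:y+120,x:x+120,::-1],(600,600),interpolation=cv2.INTER_CUBIC))
```

```text
26.9 [ 0.44458316 -0.00215388  0.27749598] [-0.36441372 -0.08859769 -1.21970946] 0.5993500404295026
```

View pics/w15.png

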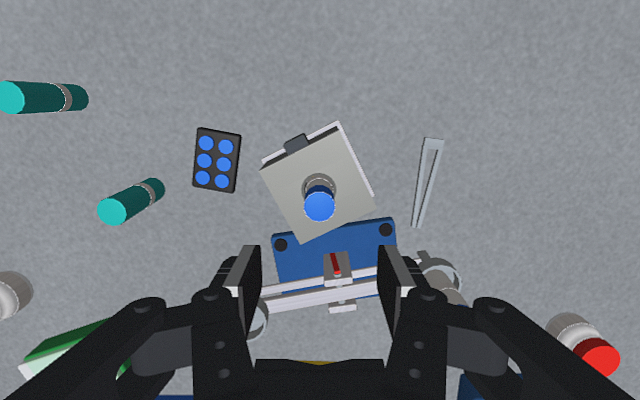

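View pics/scene15.png

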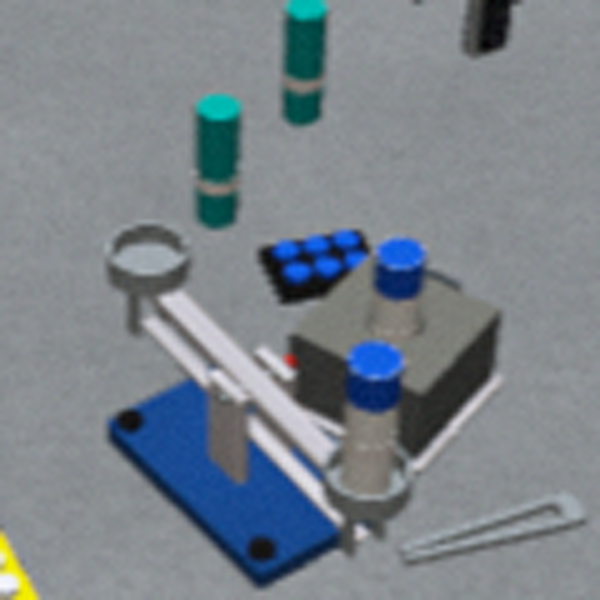

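View pics/side15.png

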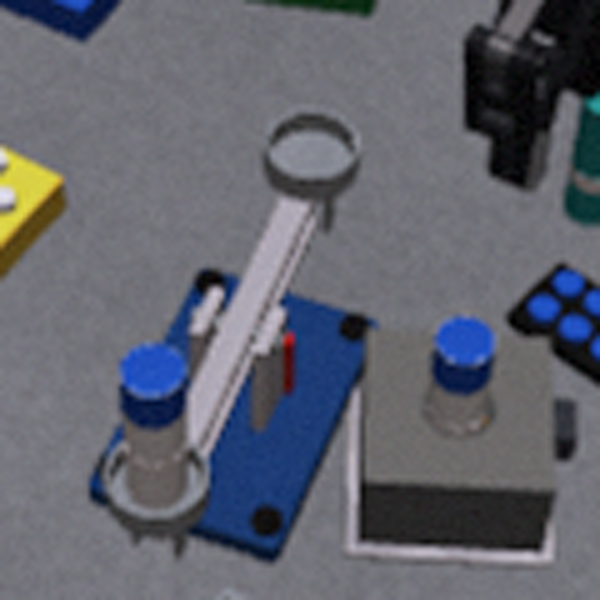

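The heavy capsule stands upright in the well (cap at (319,206)), and the lighter one is back at its own tilt in the +y pan. I'll do a last height check, then hand in.

Run:
```python
from h import *
P=camera_params('wrist');T=np.load('pics/w15.npy');im=cv2.imread('pics/w15.png')[:,:,::-1]
l=[t for t in light(im) if abs(t[0][0]-320)<20 and t[2]>300];print(l)
for z in(.106,.110,.114,.118):print(z,plane(P,l[0][0],z,T))
s=observe();print(s['clock'],np.abs(s['qd']).max());print(sign_off())
```

```text
[(array([319.03, 206.41]), array([27.4, 28.9]), np.int32(661))]
0.106 [ 0.46760832 -0.0015033   0.106     ]
0.11 [ 0.46632926 -0.00150539  0.11      ]
0.114 [ 0.46505019 -0.00150747  0.114     ]
0.118 [ 0.46377112 -0.00150956  0.118     ]
27.05 0.005864946984311129
the job is handed in; nothing more can be done
None
```

I weighed both capsules, pushed the heavier one into the well onto its stop, and handed the job in at about 27 s; `sign_off()` reports no verdict.

- **Weighing:** I stood the capsule from near the tweezers in the +y pan and the one from between the turquoise look-alikes in the -y pan. With both let go and the beam at rest, the -y pan had dropped: the pans shifted about 20 mm from where the first capsule alone had held them. That makes the capsule from between the look-alikes the heavier.
- **Pressing:** Pushing past the clip felt like about 2.5 N of drag. The stop met the capsule with its foot about 38 mm below the mouth. I held it there for about a second. The wrist read 8 to 11 N, which I take as roughly 10 to 12 N on the stop, well short of 20 N.
- **Last checks:** The heavy capsule stands upright in the well within about 2 mm of its axis, let go. Its cap-top height fits it sitting on the stop, but contact with the stop could not be measured directly after release. The lighter capsule stands in the +y pan at the tilt it gave alone, and the bystanders near the work look unmoved.
- **Disagreements:** My first look at the orange pad put the stop about 30 mm deep; touch put it near 38 mm. The scene and side cameras gave heights about 7 mm too low, so I used the wrist camera and force for the fine work.

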